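Stand the steel canisters in their ant saucers

TASK

Bring the three steel canisters down from the spice rack and stand each one in the terracotta saucer of its own size: largest canister in the largest saucer, middle in the middle, smallest in the smallest. One of the glass jars has been left in the large saucer; both glass jars belong up on the rack, standing on its board between the rails. Lift things over the rail, set each down upright and gently without dropping it or tipping anything over, and let go of it.

Things in the scene. Friction and masses are not known exactly. Their poses are not given: they have to be found in the camera images.
- canister_small: smallest steel canister, a plain closed upright cylinder 36 mm in diameter and 85 mm tall with a flat steel lid (fixed on). At the start it stands on the spice rack. Origin: centre of its underside, z up
- canister_medium: middle-sized steel canister, a plain closed upright cylinder 48 mm in diameter and 98 mm tall with a flat steel lid (fixed on). At the start it stands on the spice rack. Origin: centre of its underside, z up
- canister_large: largest steel canister, a plain closed upright cylinder 62 mm in diameter and 112 mm tall with a flat steel lid (fixed on). At the start it stands on the spice rack. Origin: centre of its underside, z up
- saucer_small: smallest terracotta saucer on the ledge, round, 68 mm across outside, 60 mm across inside, rim 12 mm high, its flat inner floor 5 mm above the ledge; it stays put. Empty at the start. Origin: centre of its underside on the ledge, z up
- saucer_medium: middle-sized terracotta saucer on the ledge, round, 80 mm across outside, 72 mm across inside, rim 12 mm high, its flat inner floor 5 mm above the ledge; it stays put. Empty at the start. Origin: centre of its underside on the ledge, z up
- saucer_large: largest terracotta saucer on the ledge, round, 94 mm across outside, 86 mm across inside, rim 12 mm high, its flat inner floor 5 mm above the ledge; it stays put. At the start a glass jar stands in it. Origin: centre of its underside on the ledge, z up
- jar_a: closed amber glass jar with a black plastic screw lid, a cylinder 56 mm in diameter and 88 mm tall overall (lid the top 20 mm). The one that stands in the large saucer at the start. Origin: centre of its underside, z up
- jar_b: closed amber glass jar with a black plastic screw lid, a cylinder 56 mm in diameter and 88 mm tall overall (lid the top 20 mm). The one that already stands on the rack at the start, among the canisters; it may stay there. Origin: centre of its underside, z up
- rack: fixed wooden spice rack, open above, 112 mm deep, 460 long; board top 60 mm above the ledge. Steel rails along front and back and 12 mm end panels, all 30 mm above the board; 96 mm free between rails. Starts full: four things in a row 105 mm apart (52 and 158 mm either side of the middle), any order. Origin: centre of its footprint on the ledge; x from front (robot side) to back, y along it, z up
Mind the look-alikes: they are no part of the job. Leave any yellow look-alike of the canister_large alone.

How it is judged:
By the outcome, as a careful person would: the job done as asked, in the order asked, and still so for the second after the job is handed in, with the robot touching nothing.
It also fails if it takes over 125 s, if anything falls off the work surface, if the arm or the gripper's body presses on something with over 40 N, if the wrist force passes 120 N, or if a joint passes its speed limit or range.

ROBOT

A 6-joint arm with a two-finger parallel gripper is mounted at the origin on the work surface. World frame = base frame: x ahead of the robot, y to its left, z up, the work surface at z = 0. Lengths are in mm, angles in rad, forces in N, time in s.
With the tool pointing down it reaches from about 400 to 925 mm from the base axis. Payload 12.5 kg.
Tool frame: the origin (TCP) lies between the finger pads; the fingertips stand 11 mm ahead of it and the grasp point (between the pads) lies 8 mm behind it (env.tip_extent is the distance from the TCP to the fingertips, in mm); x points along the fingers, z is the direction in which the jaws open and shut, and the axes are right-handed (so a half turn about x gives the same grasp; the last joint's range is limited). The gripper opens to 95 mm and grips with 3 to 60 N. Pads are 20 mm wide; open, the fingers measure 119 mm over their backs; the gripper's body (75 mm by 180 mm) begins 59 mm behind the grasp point.
Start: joints at [1.039, 0.491, 1.559, -0, 1.092, -0.106], TCP at [258.142, 569.217, 225.661] pointing down, gripper open.
Joint ranges: [-3.1, 3.1], [-0.84, 2.19], [0.05, 2.79], [-1.13, 4.28], [0.06, 2.93], [-2.69, 2.69]. Speed limits (rad/s): [2.22, 2.22, 2.79, 3.14, 3.14, 3.14].

INTERFACE

Orientations are given as [roll, pitch, yaw] about the fixed x, y, z axes, in that order (R = Rz(yaw) Ry(pitch) Rx(roll)).
In Python, from cell import status, imaging, env gives the robot as it stands. The module is installed in compiled form; this text tells all that it offers.
- The arm moves only by the tool apply_moves, never from a script. Its argument "increments" is a list of rows, each a list of 5 numbers: the closure, from 0 (fully open) to 1 (shut), then the shift along the tool's x, y, z in mm, then the turn about the tool's x in degrees. A call has 1 to 10 rows; each row shifts and turns the commanded pose from where the row before left it, along the tool's axes as they then stand; what a row does not reach is not made up. A row lasts 1/10 s, in which the tool goes at most 50 mm and 8.59 degrees, less where a joint would pass 70% of its speed; a pose out of reach is approached as far as the arm can. A call with a gripper value outside its range is refused whole. The fingers move at their own pace and stop on an object; the grip force is fixed at half the most. Time passes only in rows, so rows that do not move let the fingers close. It gives the time, the measured TCP pose, the force and the opening at its end, in the units of the state.
- status.state(): the state, without advancing time (a new reading comes with each control period).
- imaging.read_camera(name): name is "scene" or "top"; returns a dict with "pixels" (400x640x3 uint8, red, green, blue), "fovy" (degrees; the focal length in pixels is half the picture's height over the tangent of half this angle, whatever the lens; pixels are square), "cx", "cy" (the principal point, pixels), "distortion" ([k1, k2, p1, p2, k3] as OpenCV has them; the pictures are not rectified), "R" (3x3) and "t" (3): a world point X has camera coordinates R X + t. Camera axes: x right, y down, z forward; pixel columns grow to the right and rows downward; lengths in mm; the calibration is good to about 2 mm. A picture is of the moment at which its call begins. There is no depth.
- env.job_done(): hands the job in, once; it reports no verdict.
The state is a dict: "t": time; "joints": joint angles; "qvel": joint speeds; "tau": joint torques, N m; "eef_pos": TCP position; "tcp_rot": TCP orientation; "ft_force": force on the tool from outside, world axes, zero at the start; "moment": the same for the moment, N m; "opening": opening from 0.0 (shut) to 1.0 (fully open).
Only numpy, scipy, OpenCV 4.12 (cv2) and the standard library are available. Lean on these libraries where they do the work, as an engineer would, in place of code of your own. Each camera call takes 0.05 s, during which the arm holds its last target. There are 200 camera calls.

## Working session

There is one attempt and no reset: what is moved stays moved. The work goes in short steps, Python scripts to look and compute and a tool call to move; the robot and the scene stay as the last step left them, time stands still between calls to the robot, and variables do not carry over. Pictures are saved under pics/ and viewed, about 12 in all and at most 16, crops included, and the job is handed in when it is done.

Besides the shell and the picture viewer there is one more tool, called after "Request:" in YAML: its name, and indented under it one key for each argument. apply_moves: Moves the arm, as the interface text tells. Its arguments: {"type":"object","properties":{"increments":{"type":"array"}},"required":["increments"]}

```bash
mkdir -p pics; python3 - <<'E'
from cell import status, imaging, env
import cv2
s=status.state(); print(s)
for n in("scene","top"):
    c=imaging.read_camera(n); cv2.imwrite(f"pics/{n}0.png",c["pixels"][:,:,::-1])
    print(n,{k:v for k,v in c.items() if k!="pixels"}, "campos",-c["R"].T@c["t"] if hasattr(c["R"],'T') else '')
E
```

```text
{'t': 0.0, 'joints': array([ 1.03940941e+00,  4.91556483e-01,  1.55948203e+00, -1.46550082e-05,
        1.09169249e+00, -1.05606291e-01]), 'qvel': array([ 0.00077354, -0.00014609,  0.00247154, -0.00059099, -0.00201225,
        0.00039932]), 'tau': array([ 3.25942392e-05, -6.12653518e+01, -2.58174241e+01,  6.92112115e-02,
        4.82312625e-02, -1.60038308e-04]), 'eef_pos': array([258.00544883, 568.99080374, 225.05243327]), 'tcp_rot': array([ 3.0474035 ,  1.5696579 , -2.09075934]), 'ft_force': array([ 0.97960028,  0.23305615, -0.39693154]), 'moment': array([-0.01112944,  0.00831167,  0.0165345 ]), 'opening': 0.9965963351754061}
scene {'fovy': 43.31455639785247, 'cx': 323.15873597095435, 'cy': 206.27907717112785, 'distortion': array([-0.02531802,  0.        ,  0.        ,  0.        ,  0.        ]), 'R': array([[-0.55273512,  0.83322291, -0.01494887],
       [ 0.47036318,  0.29711673, -0.83095134],
       [-0.68792613, -0.46632739, -0.55614423]]), 't': array([ 364.22310589, -232.74365852, 1423.14308126])} campos [1289.81026744  429.32359885  603.51887514]
top {'fovy': 47.52868186118115, 'cx': 323.8275319990212, 'cy': 209.67350419802523, 'distortion': array([0.02303125, 0.        , 0.        , 0.        , 0.        ]), 'R': array([[-5.45967650e-04, -9.99603743e-01, -2.81435497e-02],
       [-9.94602601e-01,  3.46287715e-03, -1.03699929e-01],
       [ 1.03756295e-01,  2.79350310e-02, -9.94210373e-01]]), 't': array([  5.83302362, 635.24420481, 828.98009694])} campos [545.8068194  -19.52664507 890.21955216]
```

View pics/scene0.png

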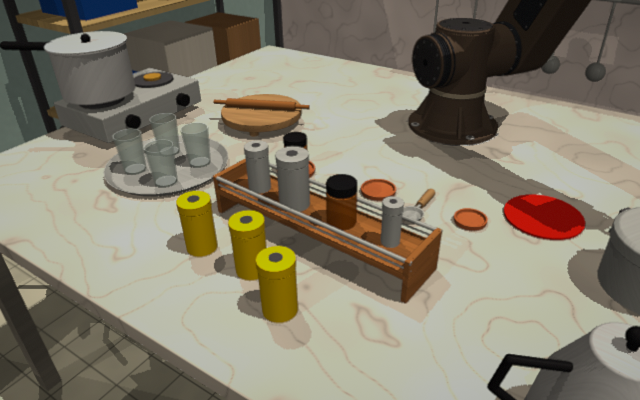

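View pics/top0.png

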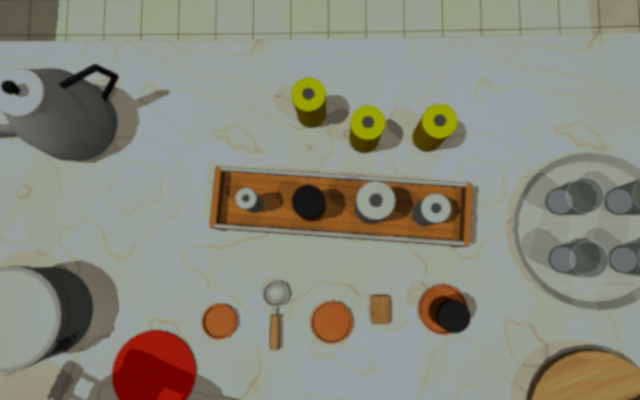

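The top view (up is +x, left is +y) shows these things on the rack:
- small canister at (246,198)
- jar_b at (308,202)
- large canister at (376,201)
- medium canister at (436,208)

The saucers are small (220,321), medium (332,322) and large (443,309), with jar_a's lid at (453,316). Possible mistakes: the three yellow cans at (309,88), (367,121), (440,120), the wooden block at (381,308), the strainer at (277,292) and the red plate at (155,370). None of these is steel on the rack or terracotta.

```bash
cat > h.py <<'E'
import numpy as np, cv2
from cell import status, imaging, env
def K(c):
    f=200/np.tan(np.radians(c["fovy"]/2)); return np.array([[f,0,c["cx"]],[0,f,c["cy"]],[0,0,1]])
def ray(c,u,v,z):
    p=cv2.undistortPoints(np.array([[[u,v]]],float),K(c),c["distortion"])[0,0]
    R=np.array(c["R"]);o=-R.T@c["t"];d=R.T@np.array([p[0],p[1],1]);return o+d*(z-o[2])/d[2]
def circ(c,u,v,r,z,pad=10):
    """Hough circle near u,v with expected world radius r at height z"""
    R=np.array(c["R"]);f=K(c)[0,0];P=ray(c,u,v,z);rp=f*r/(R@P+c["t"])[2]
    w=int(rp+pad);s=6;x0,y0=int(u)-w,int(v)-w
    g=cv2.cvtColor(c["pixels"],cv2.COLOR_RGB2GRAY)[y0:y0+2*w,x0:x0+2*w]
    g=cv2.GaussianBlur(cv2.resize(g,None,fx=s,fy=s,interpolation=cv2.INTER_CUBIC),(9,9),0)
    h=cv2.HoughCircles(g,cv2.HOUGH_GRADIENT,1.5,s*w,param1=80,param2=10,minRadius=int(s*(rp-2)),maxRadius=int(s*(rp+2)))
    if h is None: return None
    a,b,q=h[0,0]; u,v=(a+.5)/s+x0-.5,(b+.5)/s+y0-.5
    return u,v,q/s,rp,ray(c,u,v,z)
E
python3 - <<'E'
from h import *
np.set_printoptions(precision=1,suppress=True)
c=imaging.read_camera("top"); im=cv2.resize(c["pixels"][150:350,190:490],None,fx=2.6,fy=2.6,interpolation=cv2.INTER_CUBIC)[:,:,::-1].copy()
for n,u,v,r,z in[("small",246,198,18,145),("jarb",308,202,28,148),("large",376,201,31,172),("med",436,208,24,158),("jara",453,316,28,93),("Ss",220,321,34,12),("Sm",332,322,40,12),("Sl",443,309,47,12),("y1",309,88,31,112),("y2",367,121,31,112),("y3",440,120,31,112)]:
    q=circ(c,u,v,r,z); print(n,q if q is None else (np.array(q[:4]),q[4]))
    if q: cv2.circle(im,(int((q[0]+.5-190)*2.6),int((q[1]+.5-150)*2.6)),int(q[2]*2.6),(255,0,255),1)
for u,v in[(213,168),(472,183),(212,226),(467,244)]: print("rackcorner",ray(c,u,v,90))
cv2.imwrite("pics/c1.png",im)
from scipy.spatial.transform import Rotation as Ro
print(Ro.from_euler('xyz',status.state()["tcp_rot"]).as_matrix())
E
```

```text
small None
jarb None
large None
med None
jara (array([454.2, 316.7,  15.9,  16.4]), array([ 444.8, -219.3,   93. ]))
Ss None
Sm None
Sl (array([450.2, 310. ,  23.7,  24.9]), array([ 447. , -232.6,   12. ]))
y1 None
y2 None
y3 None
rackcorner [705.4 202.4  90. ]
rackcorner [ 675.7 -258.3   90. ]
rackcorner [600.9 201.6  90. ]
rackcorner [ 568.4 -246.    90. ]
[[-0.  -0.9  0.4]
 [-0.   0.4  0.9]
 [-1.   0.  -0. ]]
```

View pics/c1.png

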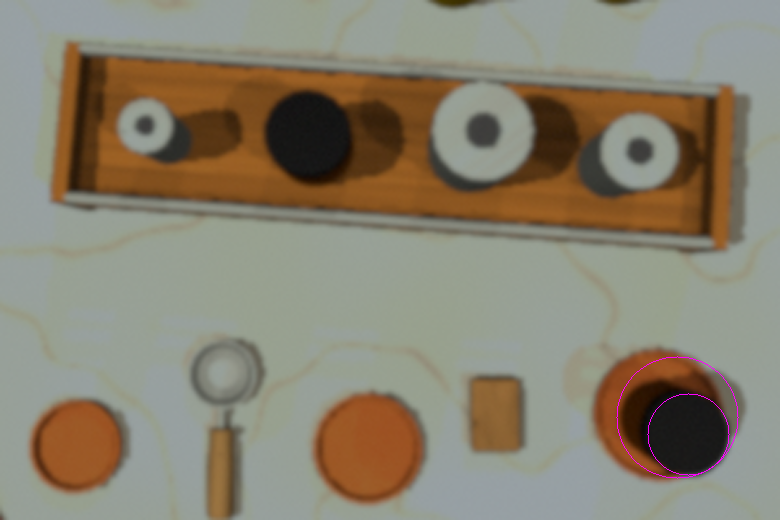

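The crop confirms the row order on the rack: small, jar_b, large, medium. The three saucers and jar_a are clear too. I'll switch to colour masks for the centres.

```bash
cat >> h.py <<'E'
def blob(c,u,v,kind,w=32):
    """circle enclosing the mask component nearest u,v"""
    x0,y0=max(int(u)-w,0),max(int(v)-w,0)
    p=c["pixels"][y0:y0+2*w,x0:x0+2*w]; s=6
    p=cv2.resize(p,None,fx=s,fy=s,interpolation=cv2.INTER_CUBIC); h=cv2.cvtColor(p,cv2.COLOR_RGB2HSV)
    m={"lid":(h[...,2]>125)&(h[...,1]<60),"dark":h[...,2]<45,"terra":(h[...,1]>130)&(h[...,0]<20)&(h[...,2]>60)}[kind].astype(np.uint8)
    m=cv2.morphologyEx(m,cv2.MORPH_OPEN,np.ones((13,13)))
    cs,_=cv2.findContours(m,cv2.RETR_EXTERNAL,cv2.CHAIN_APPROX_NONE)
    k=min(cs,key=lambda q:-cv2.pointPolygonTest(q,((u-x0)*s,(v-y0)*s),True))
    (a,b),q=cv2.minEnclosingCircle(cv2.convexHull(k)); M=cv2.moments(cv2.convexHull(k))
    f=lambda a,o:(a+.5)/s+o-.5
    return f(M["m10"]/M["m00"],x0),f(M["m01"]/M["m00"],y0),q/s,np.sqrt(M["m00"]/np.pi)/s
E
python3 - <<'E'
from h import *
np.set_printoptions(precision=1,suppress=True)
c=imaging.read_camera("top");f=K(c)[0,0]
for n,u,v,r,z,k in[("small",246,195,18,145,"lid"),("jarb",308,202,28,148,"dark"),("large",376,194,31,172,"lid"),("med",436,202,24,158,"lid"),("jara",453,316,28,93,"dark"),("Ss",220,321,34,10,"terra"),("Sm",332,322,40,10,"terra"),("Sl",430,309,47,10,"terra")]:
    q=blob(c,u,v,k); P=ray(c,q[0],q[1],z); rp=f*r/(np.array(c["R"])@P+c["t"])[2]; print(n,np.array(q),"exp r %.1f"%rp,P)
p=np.array([ray(c,443,309,12),ray(c,190+655/2.6,150+413/2.6,12)]);print(p)
s=imaging.read_camera("scene")
# saucer rims/knobs in scene as second-view check: reproject
for n,P in [("s",(650,149,145))]: pass
E
```

```text
small [245.2 197.9  10.5  10.2] exp r 10.8 [643.7 132.1 145. ]
jarb [308.9 202.3  17.8  16.6] exp r 17.0 [635.5  26.  148. ]
large [375.8 185.3  37.4  29.8] exp r 19.4 [659.6 -82.2 172. ]
med [435.4 207.6  14.8  14.3] exp r 14.9 [ 624.9 -178.6  158. ]
jara [451.3 314.4  19.7  17. ] exp r 16.4 [ 448.7 -214.5   93. ]
Ss [219.  321.1  17.9  17.3] exp r 17.8 [424.7 205.5  10. ]
Sm [331.3 322.   20.9  20.6] exp r 21.1 [423.4  -8.8  10. ]
Sl [439.6 307.6  24.7  22.4] exp r 24.8 [ 451.  -213.3   10. ]
[[ 448.7 -219.2   12. ]
 [ 448.9 -217.2   12. ]]
```

Request:
apply_moves:
  increments:
    - [0,0,0,0,8.2]
    - [0,0,0,0,8.2]
    - [0,0,0,0,8.2]
    - [0,0,0,0,8.2]
    - [0,0,0,0,8.2]
    - [0,0,0,0,8.2]
    - [0,0,0,0,8.2]
    - [0,0,0,0,8.2]
    - [0,0,0,0,0]

```text
t: 1.15
eef_pos: [258.1, 569.2, 225.6]
tcp_rot: [-2.105, 1.571, -2.107]
ft_force: [0.6, 0.3, -0.2]
opening: 1.002
```

```bash
cat >> h.py <<'E'
def st():
    np.set_printoptions(precision=2,suppress=True)
    from scipy.spatial.transform import Rotation as Ro
    s=status.state();R=Ro.from_euler('xyz',s["tcp_rot"]).as_matrix()
    print("t",s["t"],"pos",s["eef_pos"],"zang",np.degrees(np.arctan2(R[1,2],R[0,2])),"F",s["ft_force"],"open",s["opening"],"q",s["joints"]);return s
E
python3 -c "
from h import *
st()
c=imaging.read_camera('top');print(ray(c,376.2,200.4,172))"
```

```text
t 1.15 pos [258.1  569.19 225.56] zang -0.11770111400752073 F [ 0.57  0.3  -0.25] open 1.0017728091506222 q [1.04 0.49 1.56 0.   1.09 1.04]
[635.28 -82.56 172.  ]
```

Request:
apply_moves:
  increments:
    - [0,0,-20,10,0]
    - [0,0,-38,18,0]
    - [0,0,-40,19,0]
    - [0,0,-40,20,0]
    - [0,0,-40,20,0]
    - [0,0,-40,20,0]
    - [0,0,-40,20,0]
    - [0,0,-40,20,0]
    - [0,0,-40,20,0]
    - [0,0,-40,20,0]

```text
t: 2.2
eef_pos: [445.7, 189.5, 225.8]
tcp_rot: [0.404, 1.57, 0.409]
ft_force: [0.9, 0.3, -0.6]
opening: 0.999
```

Request:
apply_moves:
  increments:
    - [0,0,-40,20,0]
    - [0,0,-40,20,0]
    - [0,0,-40,20,0]
    - [0,0,-40,20,0]
    - [0,0,-40,20,0]
    - [0,0,-40,20,0]
    - [0,0,-40,20,0]
    - [0,0,-40,20,0]
    - [0,0,-30,10,0]
    - [0,0,0,0,0]

```text
t: 3.2
eef_pos: [615.9, -162.3, 224.9]
tcp_rot: [-1.532, 1.57, -1.531]
ft_force: [-0.4, 0.7, 0.5]
opening: 1.001
```

```bash
python3 -c "
from h import *
st()
for n in('top','scene'):
    c=imaging.read_camera(n);cv2.imwrite('pics/%s2.png'%n,c['pixels'][:,:,::-1])"
```

```text
t 3.2 pos [ 615.9  -162.29  224.88] zang 0.07030860448097355 F [-0.35  0.73  0.46] open 1.0005929778299623 q [-0.36  0.51  1.53 -0.    1.1  -0.36]
```

View pics/scene2.png

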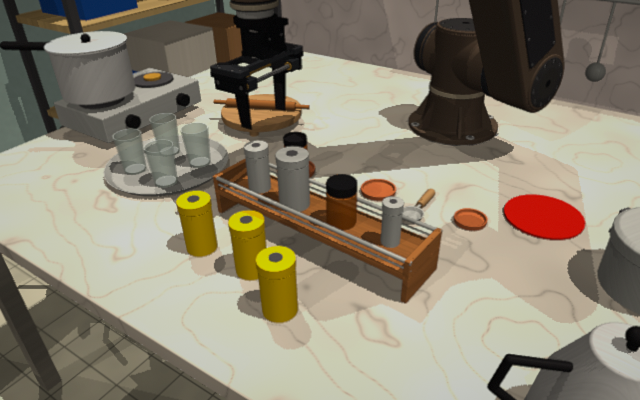

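Picture: the open gripper hangs above the medium canister, whose lid is at (257,146), and nothing has been disturbed. I'll cross-check the lid positions from this second view.

```bash
python3 -c "
from h import *
st()
c=imaging.read_camera('scene')
for n,u,v,z in(('med',257,145.5,158),('large',293,153.5,172),('jarb',341.5,183,148),('small',393.5,202,145),('jara',296,139,93),('Ss',470,217.5,12),('Sm',378,188,12)): print(n,ray(c,u,v,z))"
```

```text
t 3.3 pos [ 614.9  -159.09  225.16] zang 0.11033987284461927 F [-0.34 -0.2   0.4 ] open 1.000372306421679 q [-0.36  0.51  1.53  0.    1.1  -0.36]
med [ 630.04 -171.22  158.  ]
large [640.77 -75.24 172.  ]
jarb [648.39  34.07 148.  ]
small [649.95 136.14 145.  ]
jara [ 461.36 -203.81   93.  ]
Ss [432.85 208.43  12.  ]
Sm [431.91  -3.84  12.  ]
```

```bash
python3 -c "
from h import *
t=imaging.read_camera('top');c=imaging.read_camera('scene')
for cc,pts in((t,((220,321),(332,322))),(c,((470,217),(378,188)))):
  for p in pts:
    q=blob(cc,*p,'terra',24);print(np.round(q,1),ray(cc,q[0],q[1],9))
im=np.vstack([cv2.resize(c['pixels'][125:255,220:420],(800,520),interpolation=cv2.INTER_CUBIC)]);cv2.imwrite('pics/s3.png',im[:,:,::-1])"
```

```text
[219.  321.1  18.   17.3] [424.56033866 205.70607426   9.        ]
[331.2 322.   20.9  20.6] [423.30490844  -8.7421363    9.        ]
[470.  218.9  16.6  13.5] [433.33912602 209.09822057   9.        ]
[377.7 189.2  17.4  13.6] [432.24193182  -4.30363885   9.        ]
```

View pics/s3.png

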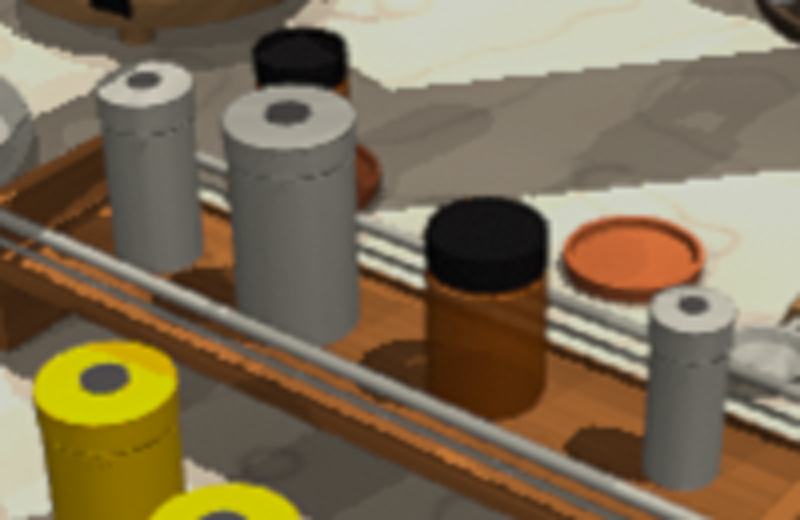

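Picture: steel lid decals sit at scene pixels (256.5,145), (292,153) and (393,201). This agrees with the top view to within about 4 mm, so I'll set out for the medium canister at (626,-177).

Request:
apply_moves:
  increments:
    - [0,0,-9,6,0]
    - [0,0,-9,5,0]
    - [0,10,0,0,0]
    - [0,20,0,0,0]
    - [0,23,0,0,0]
    - [0,20,0,0,0]
    - [0,20,0,0,0]
    - [0,10,0,0,0]
    - [0,0,0,0,0]

```text
t: 4.35
eef_pos: [625.5, -176.5, 120.9]
tcp_rot: [2.737, 1.568, 2.737]
ft_force: [-0.2, 0.1, -0.2]
opening: 1.0
```

```bash
python3 -c "
from h import *
st()
a=[]
for n,(x,y) in(('top',(350,130)),('scene',(190,80))):
    c=imaging.read_camera(n);a.append(cv2.resize(c['pixels'][y:y+130,x:x+130],(400,400),interpolation=cv2.INTER_CUBIC))
cv2.imwrite('pics/4.png',np.hstack(a)[:,:,::-1])"
```

```text
t 4.35 pos [ 625.55 -176.54  120.9 ] zang 0.008519585798575624 F [-0.16  0.11 -0.16] open 1.0002452258071088 q [-0.38  0.64  1.59  0.    0.91 -0.38]
```

View pics/4.png

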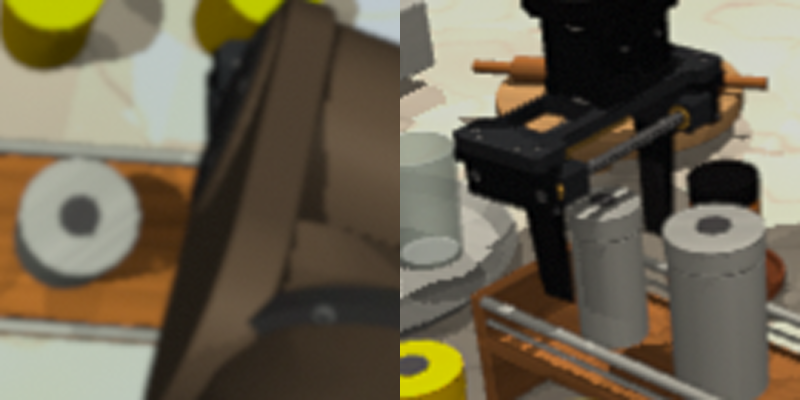

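Picture: the fingers straddle the medium canister, front and back, with free space on both sides and tips above the rail. Closing.

Request:
apply_moves:
  increments:
    - [1,0,0,0,0]
    - [1,0,0,0,0]
    - [1,0,0,0,0]
    - [1,0,0,0,0]
    - [1,0,0,0,0]
    - [1,0,0,0,0]
    - [1,0,0,0,0]
    - [1,0,0,0,0]

```text
t: 5.25
eef_pos: [626.2, -176.8, 122.6]
tcp_rot: [0.42, 1.571, 0.42]
ft_force: [-0.5, 0.1, -0.0]
opening: 0.497
```

Request:
apply_moves:
  increments:
    - [1,-5,0,0,0]
    - [1,-10,0,0,0]
    - [1,-15,0,0,0]
    - [1,-15,0,0,0]
    - [1,-15,0,0,0]
    - [1,-5,0,0,0]
    - [1,0,0,0,0]

```text
t: 5.95
eef_pos: [626.5, -176.9, 189.0]
tcp_rot: [-0.338, 1.569, -0.338]
ft_force: [-0.7, 0.5, -1.5]
opening: 0.493
```

Request:
apply_moves:
  increments:
    - [1,0,0,-10,0]
    - [1,0,5,-20,0]
    - [1,0,15,-25,0]
    - [1,0,25,-25,0]
    - [1,0,25,-25,0]
    - [1,0,25,-25,0]
    - [1,0,25,-25,0]
    - [1,0,25,-20,0]
    - [1,0,15,-15,0]
    - [1,0,9,-11,0]

```text
t: 6.95
eef_pos: [423.3, -6.8, 187.3]
tcp_rot: [2.89, 1.57, 2.891]
ft_force: [0.3, 0.2, -1.0]
opening: 0.497
```

Request:
apply_moves:
  increments:
    - [1,0,0,0,0]
    - [1,0,0,0,0]

```text
t: 7.15
eef_pos: [425.6, -8.1, 187.7]
tcp_rot: [-0.209, 1.57, -0.209]
ft_force: [0.8, 0.8, -2.3]
opening: 0.494
```

```bash
python3 -c "
from h import *
st()
a=[]
for n,(x,y) in(('top',(260,230)),('scene',(310,100))):
    c=imaging.read_camera(n);a.append(cv2.resize(c['pixels'][y:y+130,x:x+130],(400,400),interpolation=cv2.INTER_CUBIC))
cv2.imwrite('pics/5.png',np.hstack(a)[:,:,::-1])"
```

```text
t 7.15 pos [425.61  -8.15 187.65] zang 0.009985994563333534 F [ 0.78  0.75 -2.33] open 0.49359031972863987 q [-0.17  0.26  2.07 -0.    0.81 -0.17]
```

View pics/5.png

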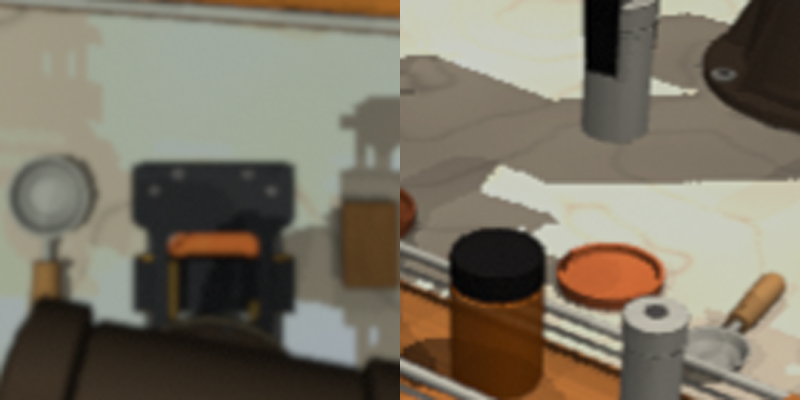

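Picture: the canister hangs upright above the saucer. I'll check both in the same view: its underside at (380,141.5) and the saucer centre at (379,188.5).

```bash
python3 -c "
from h import *
c=imaging.read_camera('scene')
print(ray(c,380.2,141.5,125.6),ray(c,378.9,188.4,11))"
```

```text
[430.07078321  -5.4007104  125.6       ] [430.88572958  -2.07129371  11.        ]
```

Request:
apply_moves:
  increments:
    - [1,10,0,0,0]
    - [1,20,0,0,0]
    - [1,25,0,0,0]
    - [1,20,0,0,0]
    - [1,10,0,0,0]
    - [1,5,0,0,0]
    - [1,0,0,0,0]

```text
t: 8.0
eef_pos: [425.2, -7.9, 97.3]
tcp_rot: [2.854, 1.57, 2.853]
ft_force: [-0.5, -0.1, -1.6]
opening: 0.496
```

```bash
python3 -c "
from h import *
st()
a=[]
for n,(x,y) in(('top',(270,250)),('scene',(330,110))):
    c=imaging.read_camera(n);a.append(cv2.resize(c['pixels'][y:y+100,x:x+100],(400,400),interpolation=cv2.INTER_CUBIC))
cv2.imwrite('pics/6.png',np.hstack(a)[:,:,::-1])"
```

```text
t 8.0 pos [425.2   -7.85  97.25] zang -0.005870050855129077 F [-0.45 -0.13 -1.65] open 0.4964343091837101 q [-0.17  0.43  2.17  0.    0.55 -0.17]
```

View pics/6.png

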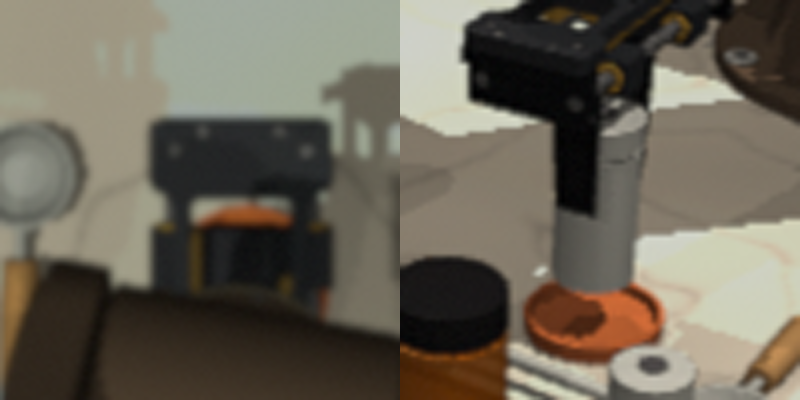

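Picture: the canister hangs about 35 mm over the saucer, near the centre. Measured against the tool in the same view, the saucer lies at about (426,-6), so I'll nudge by (+1,+2) and lower.

Request:
apply_moves:
  increments:
    - [1,8,2,1,0]
    - [1,10,0,0,0]
    - [1,7,0,0,0]
    - [1,2,0,0,0]
    - [1,1,0,0,0]
    - [1,1,0,0,0]
    - [1,0,0,0,0]

```text
t: 8.8
eef_pos: [426.3, -5.8, 68.7]
tcp_rot: [0.22, 1.571, 0.22]
ft_force: [0.8, -0.7, -0.8]
opening: 0.497
```

Request:
apply_moves:
  increments:
    - [1,1,0,0,0]
    - [1,0,0,0,0]

```text
t: 9.0
eef_pos: [426.2, -5.8, 67.7]
tcp_rot: [0.181, 1.571, 0.181]
ft_force: [0.1, 0.0, -1.9]
opening: 0.497
```

Request:
apply_moves:
  increments:
    - [1,1,0,0,0]
    - [1,0,0,0,0]

```text
t: 9.2
eef_pos: [426.7, -5.8, 67.3]
tcp_rot: [-0.104, 1.569, -0.104]
ft_force: [-0.3, 0.9, 11.5]
opening: 0.496
```

Request:
apply_moves:
  increments:
    - [1,0.5,0,0,0]
    - [1,0,0,0,0]

```text
t: 9.4
eef_pos: [426.8, -5.8, 67.2]
tcp_rot: [-0.118, 1.569, -0.118]
ft_force: [-1.8, 1.2, 20.9]
opening: 0.493
```

Request:
apply_moves:
  increments:
    - [1,-0.8,0,0,0]
    - [0,0,0,0,0]
    - [0,0,0,0,0]
    - [0,0,0,0,0]
    - [0,0,0,0,0]
    - [0,0,0,0,0]
    - [0,0,0,0,0]

```text
t: 10.1
eef_pos: [426.1, -5.8, 66.9]
tcp_rot: [2.413, 1.571, 2.413]
ft_force: [0.0, 0.5, -0.5]
opening: 0.946
```

Request:
apply_moves:
  increments:
    - [0,-8,0,0,0]
    - [0,-20,0,0,0]
    - [0,-25,0,0,0]
    - [0,-25,0,0,0]
    - [0,-20,0,0,0]
    - [0,-8,-10,0,0]
    - [0,0,-20,5,0]
    - [0,0,-30,5,0]
    - [0,0,-30,5,0]
    - [0,0,-30,5,0]

```text
t: 11.1
eef_pos: [445.9, -127.4, 172.7]
tcp_rot: [2.631, 1.57, 2.632]
ft_force: [0.2, 0.4, 0.9]
opening: 1.002
```

Request:
apply_moves:
  increments:
    - [0,0,-30,1,0]
    - [0,0,-30,0,0]
    - [0,0,-20,0,0]
    - [0,0,-12,0,0]
    - [0,0,0,0,0]
    - [0,0,0,0,0]

```text
t: 11.7
eef_pos: [446.8, -217.3, 172.7]
tcp_rot: [2.324, 1.57, 2.324]
ft_force: [0.2, 0.8, 1.2]
opening: 1.0
```

```bash
python3 -c "
from h import *
st()
c=imaging.read_camera('scene');cv2.imwrite('pics/7.png',cv2.resize(c['pixels'][70:270,200:500],(780,520),interpolation=cv2.INTER_CUBIC)[:,:,::-1])"
```

```text
t 11.7 pos [ 446.84 -217.34  172.66] zang -0.014909854683050887 F [0.24 0.75 1.18] open 0.9997627063939155 q [-0.59  0.38  1.93  0.    0.83 -0.59]
```

View pics/7.png

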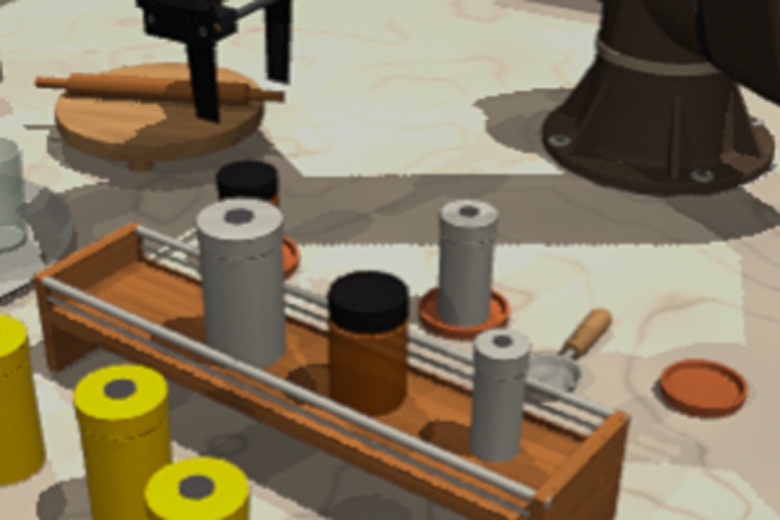

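Picture: the medium canister stands in its saucer, at (468,305) in the crop. The open fingers are centred over jar_a's lid at (247,180). Lowering and gripping.

Request:
apply_moves:
  increments:
    - [0,15,0,0,0]
    - [0,25,0,0,0]
    - [0,25,0,0,0]
    - [0,25,0,0,0]
    - [0,15,0,0,0]
    - [0,8,0,0,0]
    - [0,0,0,0,0]

```text
t: 12.45
eef_pos: [447.1, -216.9, 59.4]
tcp_rot: [2.468, 1.569, 2.469]
ft_force: [-0.0, -0.5, 1.2]
opening: 1.001
```

Request:
apply_moves:
  increments:
    - [1,0,0,0,0]
    - [1,0,0,0,0]
    - [1,0,0,0,0]
    - [1,0,0,0,0]
    - [1,0,0,0,0]
    - [1,0,0,0,0]
    - [1,0,0,0,0]

```text
t: 13.15
eef_pos: [447.3, -217.8, 60.1]
tcp_rot: [-0.38, 1.57, -0.38]
ft_force: [0.1, 0.0, 2.4]
opening: 0.586
```

Request:
apply_moves:
  increments:
    - [1,-4,0,0,0]
    - [1,-15,0,0,0]
    - [1,-25,0,0,0]
    - [1,-25,0,0,0]
    - [1,-25,0,0,0]
    - [1,-15,0,0,0]
    - [1,-6,0,0,0]
    - [1,0,0,0,0]

```text
t: 13.95
eef_pos: [447.2, -217.7, 175.2]
tcp_rot: [-0.47, 1.57, -0.47]
ft_force: [0.4, -0.2, -2.5]
opening: 0.586
```

```bash
python3 -c "
from h import *
st()"
```

```text
t 13.95 pos [ 447.15 -217.73  175.22] zang 0.005037501387268419 F [ 0.41 -0.18 -2.48] open 0.5863832157487425 q [-0.59  0.38  1.93  0.    0.84 -0.59]
```

Request:
apply_moves:
  increments:
    - [1,0,2,8,0]
    - [1,0,4,20,0]
    - [1,0,6,26,0]
    - [1,0,6,26,0]
    - [1,0,6,26,0]
    - [1,0,6,26,0]
    - [1,0,6,24,0]
    - [1,0,4,16,0]
    - [1,0,1,8,0]
    - [1,0,0,0,0]

```text
t: 14.95
eef_pos: [627.6, -176.3, 173.5]
tcp_rot: [2.706, 1.569, 2.707]
ft_force: [-0.6, 0.3, -2.7]
opening: 0.586
```

```bash
python3 -c "
from h import *
st()
c=imaging.read_camera('scene');cv2.imwrite('pics/8.png',cv2.resize(c['pixels'][70:220,200:400],(780,585),interpolation=cv2.INTER_CUBIC)[:,:,::-1])"
```

```text
t 14.95 pos [ 627.59 -176.32  173.51] zang 0.04408819317215283 F [-0.58  0.26 -2.67] open 0.5857467920601088 q [-0.38  0.58  1.54  0.    1.02 -0.38]
```

View pics/8.png

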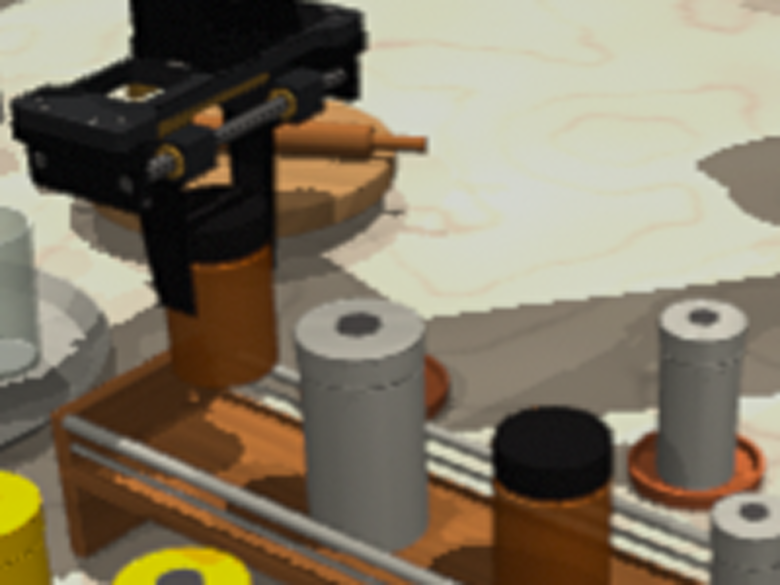

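Picture: jar_a hangs upright over the empty rack bay, clear of the end panel and the large canister. Lowering it by about 58 mm.

Request:
apply_moves:
  increments:
    - [1,10,0,0,0]
    - [1,20,0,0,0]
    - [1,15,0,0,0]
    - [1,8,0,0,0]
    - [1,2,0,0,0]
    - [1,1,0,0,0]
    - [1,0,0,0,0]

```text
t: 15.7
eef_pos: [627.4, -176.9, 119.4]
tcp_rot: [-0.28, 1.57, -0.28]
ft_force: [-0.3, -0.5, -2.4]
opening: 0.584
```

Request:
apply_moves:
  increments:
    - [1,1,0,0,0]
    - [1,0,0,0,0]

```text
t: 15.9
eef_pos: [627.3, -176.8, 118.3]
tcp_rot: [-0.259, 1.57, -0.259]
ft_force: [-0.2, -0.3, -2.6]
opening: 0.585
```

Request:
apply_moves:
  increments:
    - [1,1,0,0,0]
    - [1,0,0,0,0]

```text
t: 16.1
eef_pos: [627.2, -176.7, 116.9]
tcp_rot: [1.004, 1.571, 1.004]
ft_force: [0.9, 0.6, -3.1]
opening: 0.587
```

Request:
apply_moves:
  increments:
    - [1,1,0,0,0]
    - [1,0,0,0,0]

```text
t: 16.3
eef_pos: [627.1, -176.7, 115.8]
tcp_rot: [2.209, 1.571, 2.209]
ft_force: [-0.6, -0.2, -3.4]
opening: 0.586
```

Request:
apply_moves:
  increments:
    - [1,0.6,0,0,0]
    - [1,0,0,0,0]

```text
t: 16.5
eef_pos: [627.2, -176.7, 115.2]
tcp_rot: [1.973, 1.571, 1.973]
ft_force: [-0.2, -0.0, -2.9]
opening: 0.581
```

Request:
apply_moves:
  increments:
    - [1,0.7,0,0,0]
    - [1,0,0,0,0]

```text
t: 16.7
eef_pos: [627.2, -176.8, 115.1]
tcp_rot: [-0.203, 1.571, -0.203]
ft_force: [-2.0, 1.1, 3.4]
opening: 0.583
```

Request:
apply_moves:
  increments:
    - [1,0.5,0,0,0]
    - [1,0,0,0,0]

```text
t: 16.9
eef_pos: [627.2, -176.8, 115.1]
tcp_rot: [-0.372, 1.57, -0.372]
ft_force: [-1.1, 1.5, 8.1]
opening: 0.583
```

Request:
apply_moves:
  increments:
    - [0,0,0,0,0]
    - [0,0,0,0,0]
    - [0,0,0,0,0]
    - [0,0,0,0,0]
    - [0,0,0,0,0]
    - [0,0,0,0,0]

```text
t: 17.5
eef_pos: [627.2, -176.7, 114.0]
tcp_rot: [1.935, 1.571, 1.935]
ft_force: [-0.1, -0.1, -0.1]
opening: 0.99
```

Request:
apply_moves:
  increments:
    - [0,-8,0,0,0]
    - [0,-20,0,0,0]
    - [0,-30,0,0,0]
    - [0,-30,0,0,0]
    - [0,-8,10,1,0]
    - [0,0,25,2,0]
    - [0,0,30,3,0]
    - [0,0,20,2,0]
    - [0,0,12,1,0]
    - [0,0,0,0,0]

```text
t: 18.5
eef_pos: [636.1, -78.2, 209.9]
tcp_rot: [2.531, 1.57, 2.533]
ft_force: [0.2, -0.9, 0.2]
opening: 1.0
```

```bash
python3 -c "
from h import *
st()
c=imaging.read_camera('scene');cv2.imwrite('pics/9.png',cv2.resize(c['pixels'][70:220,200:400],(780,585),interpolation=cv2.INTER_CUBIC)[:,:,::-1])"
```

```text
t 18.5 pos [636.13 -78.23 209.87] zang 0.10695697252508878 F [ 0.24 -0.9   0.22] open 0.9999743221156429 q [-0.23  0.53  1.54  0.    1.08 -0.23]
```

View pics/9.png

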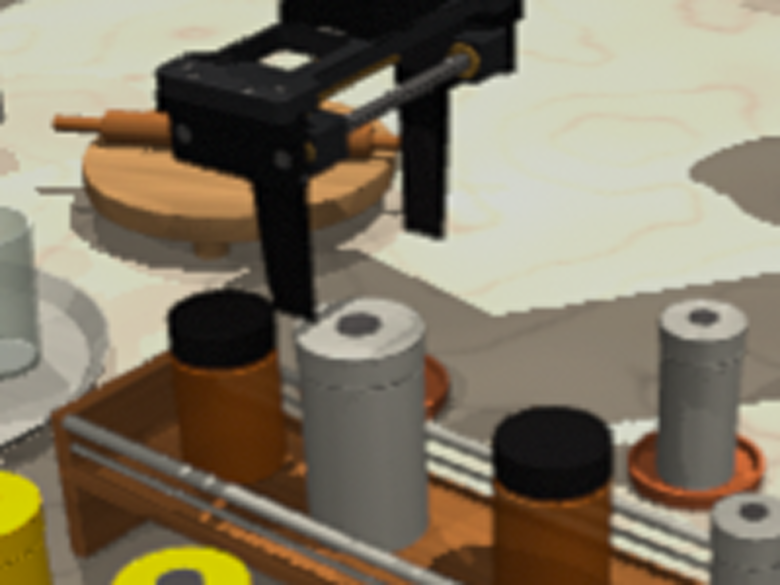

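Picture: jar_a stands upright on the board. The finger midpoint (360,276) is in line with the large lid's centre (360,325). Lowering and gripping.

Request:
apply_moves:
  increments:
    - [0,10,0,0,0]
    - [0,20,0,0,0]
    - [0,25,0,0,0]
    - [0,20,0,0,0]
    - [0,10,0,0,0]
    - [0,3,0,0,0]
    - [0,0,0,0,0]

```text
t: 19.25
eef_pos: [636.2, -80.2, 122.0]
tcp_rot: [2.515, 1.571, 2.515]
ft_force: [-0.2, 0.2, 0.1]
opening: 0.999
```

Request:
apply_moves:
  increments:
    - [1,0,0,0,0]
    - [1,0,0,0,0]
    - [1,0,0,0,0]
    - [1,0,0,0,0]
    - [1,0,0,0,0]
    - [1,0,0,0,0]

```text
t: 19.85
eef_pos: [636.5, -79.8, 122.5]
tcp_rot: [-0.095, 1.57, -0.095]
ft_force: [1.5, 0.1, 2.3]
opening: 0.643
```

Request:
apply_moves:
  increments:
    - [1,-5,0,0,0]
    - [1,-10,0,0,0]
    - [1,-15,0,0,0]
    - [1,-15,0,0,0]
    - [1,-15,0,0,0]
    - [1,-5,0,0,0]
    - [1,0,0,0,0]

```text
t: 20.55
eef_pos: [636.3, -79.8, 188.0]
tcp_rot: [-0.149, 1.57, -0.149]
ft_force: [0.3, -0.4, -4.1]
opening: 0.649
```

```bash
python3 -c "
from h import *
st()
c=imaging.read_camera('top')
cv2.imwrite('pics/10.png',cv2.resize(c['pixels'][220:380,380:540],(560,560),interpolation=cv2.INTER_CUBIC)[:,:,::-1])
q=blob(c,443,309,'terra',35);print(q,ray(c,q[0],q[1],10))
c=imaging.read_camera('scene');q=blob(c,308,169,'terra',20);print(q,ray(c,q[0],q[1],9))"
```

```text
t 20.55 pos [636.29 -79.76 187.96] zang 0.004974464080162067 F [ 0.31 -0.36 -4.13] open 0.6486478837658712 q [-0.23  0.55  1.56  0.    1.03 -0.23]
(460.70004934635864, 312.6784134749864, 15.738548278808594, np.float64(9.647522734581592)) [ 441.82 -252.44   10.  ]
(311.20042024972065, 168.54957975027935, 7.17878532409668, np.float64(4.49683441033285)) [ 434.48 -183.07    9.  ]
```

View pics/10.png

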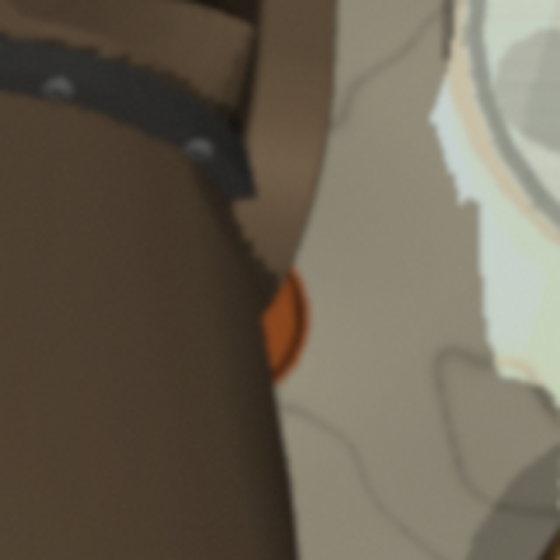

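Picture: the arm hides most of the large saucer. Its right rim at (468,311) puts the centre at about (443.5,311), i.e. world (448,-217), which matches the earlier value. I'll carry straight out first (-x), then diagonally.

Request:
apply_moves:
  increments:
    - [1,0,0,-8,0]
    - [1,0,0,-18,0]
    - [1,0,0,-25,0]
    - [1,0,-5,-25,0]
    - [1,0,-15,-22,0]
    - [1,0,-25,-20,0]
    - [1,0,-25,-20,0]
    - [1,0,-25,-20,0]
    - [1,0,-20,-15,0]
    - [1,0,-12,-10,0]

```text
t: 21.65
eef_pos: [451.5, -207.7, 186.7]
tcp_rot: [2.676, 1.57, 2.675]
ft_force: [-0.5, 0.4, -2.3]
opening: 0.643
```

Request:
apply_moves:
  increments:
    - [1,0,-7,-5,0]
    - [1,0,-3,0,0]
    - [1,0,0,0,0]
    - [1,10,0,0,0]
    - [1,20,0,0,0]
    - [1,25,0,0,0]
    - [1,20,0,0,0]
    - [1,10,0,0,0]
    - [1,0,0,0,0]

```text
t: 22.55
eef_pos: [447.9, -216.1, 100.7]
tcp_rot: [2.513, 1.568, 2.514]
ft_force: [0.9, -0.7, -2.9]
opening: 0.647
```

```bash
python3 -c "
from h import *
st()
a=[]
for n,(x,y) in(('top',(393,250)),('scene',(250,100))):
    c=imaging.read_camera(n);a.append(cv2.resize(c['pixels'][y:y+100,x:x+100],(400,400),interpolation=cv2.INTER_CUBIC))
cv2.imwrite('pics/11.png',np.hstack(a)[:,:,::-1])"
```

```text
t 22.55 pos [ 447.93 -216.05  100.73] zang 0.04203161529966338 F [ 0.91 -0.71 -2.93] open 0.647402184248016 q [-0.58  0.49  1.99  0.    0.66 -0.58]
```

View pics/11.png

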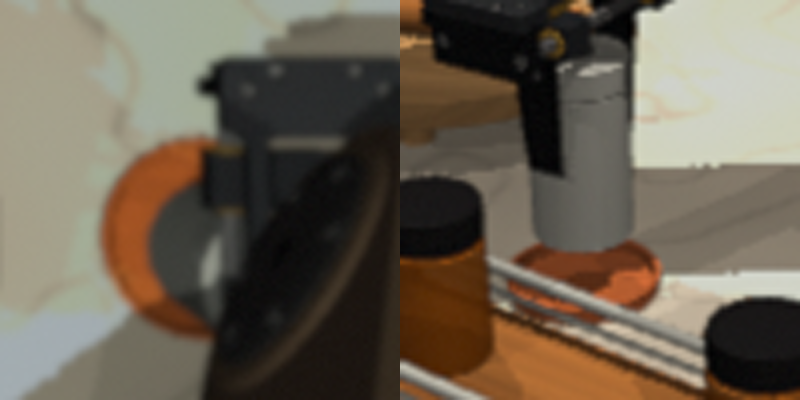

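```bash
python3 -c "
from h import *
c=imaging.read_camera('scene')
a=ray(c,295.5,158.9,38.5);b=ray(c,296.3,169.8,11);print(a,b,b-a)
c=imaging.read_camera('top');print(ray(c,443.5,309.5,11))"
```

```text
[ 458.71599623 -210.20528777   38.5       ] [ 461.11399359 -207.6394098    11.        ] [  2.39799737   2.56587797 -27.5       ]
[ 447.62575997 -220.34027433   11.        ]
```

Picture: the canister hangs over the large saucer, roughly central. The two views disagree by only 2–4 mm against a 12 mm margin. I'll shift 2 mm in x and lower.

Request:
apply_moves:
  increments:
    - [1,8,0,2,0]
    - [1,12,0,0,0]
    - [1,8,0,0,0]
    - [1,3,0,0,0]
    - [1,1,0,0,0]
    - [1,0,0,0,0]

```text
t: 23.35
eef_pos: [450.2, -216.8, 70.0]
tcp_rot: [2.274, 1.571, 2.274]
ft_force: [0.6, -0.2, -2.8]
opening: 0.643
```

Request:
apply_moves:
  increments:
    - [1,1,0,0,0]
    - [1,0,0,0,0]

```text
t: 23.55
eef_pos: [450.2, -216.8, 69.2]
tcp_rot: [-0.3, 1.57, -0.3]
ft_force: [0.0, -0.3, -2.0]
opening: 0.644
```

Request:
apply_moves:
  increments:
    - [1,0.7,0,0,0]
    - [1,0,0,0,0]

```text
t: 23.75
eef_pos: [450.2, -216.8, 68.5]
tcp_rot: [0.089, 1.571, 0.089]
ft_force: [-1.0, 0.1, -3.1]
opening: 0.643
```

Request:
apply_moves:
  increments:
    - [1,0.8,0,0,0]
    - [1,0,0,0,0]

```text
t: 23.95
eef_pos: [450.2, -216.7, 67.6]
tcp_rot: [1.138, 1.571, 1.138]
ft_force: [0.3, -0.5, -2.4]
opening: 0.643
```

Request:
apply_moves:
  increments:
    - [1,0.5,0,0,0]
    - [1,0,0,0,0]

```text
t: 24.15
eef_pos: [450.3, -216.8, 67.4]
tcp_rot: [-0.46, 1.57, -0.459]
ft_force: [-0.1, -0.7, 1.7]
opening: 0.644
```

Request:
apply_moves:
  increments:
    - [1,0.5,0,0,0]
    - [1,0,0,0,0]

```text
t: 24.35
eef_pos: [450.4, -216.9, 67.3]
tcp_rot: [-0.58, 1.57, -0.58]
ft_force: [-2.2, 0.4, 9.2]
opening: 0.642
```

Request:
apply_moves:
  increments:
    - [0,0,0,0,0]
    - [0,0,0,0,0]
    - [0,0,0,0,0]
    - [0,0,0,0,0]
    - [0,0,0,0,0]
    - [0,-5,0,0,0]
    - [0,-15,0,0,0]
    - [0,-25,0,0,0]
    - [0,-30,0,0,0]
    - [0,-30,0,0,0]

```text
t: 25.35
eef_pos: [450.0, -216.6, 172.9]
tcp_rot: [2.316, 1.57, 2.316]
ft_force: [0.7, -0.3, -0.4]
opening: 1.001
```

Request:
apply_moves:
  increments:
    - [0,-22,10,5,0]
    - [0,-6,25,10,0]
    - [0,0,35,15,0]
    - [0,0,35,20,0]
    - [0,0,35,20,0]
    - [0,0,35,20,0]
    - [0,0,35,20,0]
    - [0,0,35,20,0]
    - [0,0,35,20,0]
    - [0,0,30,20,0]

```text
t: 26.35
eef_pos: [620.6, 95.2, 200.0]
tcp_rot: [1.157, 1.571, 1.158]
ft_force: [0.8, -0.7, -1.0]
opening: 1.001
```

Request:
apply_moves:
  increments:
    - [0,0,25,15,0]
    - [0,0,15,10,0]
    - [0,0,0,0,0]
    - [0,0,0,0,0]

```text
t: 26.75
eef_pos: [644.7, 133.1, 199.5]
tcp_rot: [-2.939, 1.57, -2.938]
ft_force: [-0.1, -0.2, -0.2]
opening: 1.006
```

```bash
python3 -c "
from h import *
st()
c=imaging.read_camera('scene');cv2.imwrite('pics/12.png',cv2.resize(c['pixels'][70:270,220:520],(780,520),interpolation=cv2.INTER_CUBIC)[:,:,::-1])"
```

```text
t 26.75 pos [644.74 133.15 199.54] zang 0.03684252217444469 F [-0.13 -0.19 -0.25] open 1.005666353490359 q [ 0.1   0.56  1.5  -0.    1.08  0.1 ]
```

View pics/12.png

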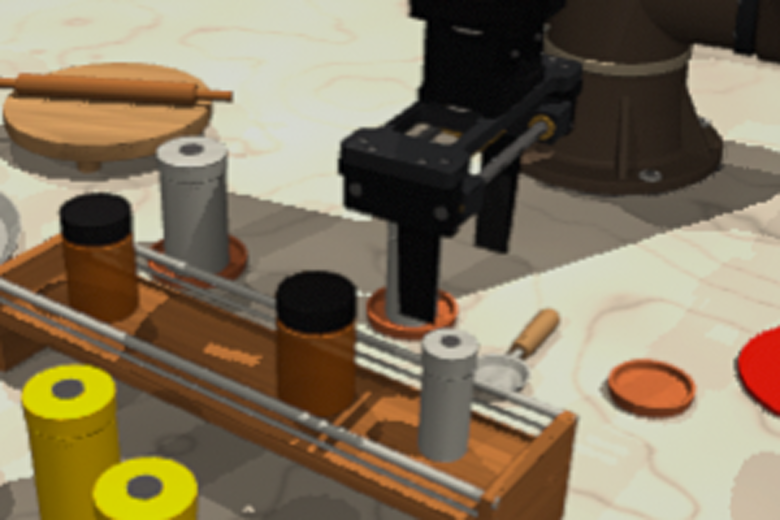

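Picture: the large canister stands upright in the large saucer and jar_a and jar_b stand on the rack. The gripper is over the small canister, whose lid is at (450,345). Lowering, with a -2 mm nudge in y.

Request:
apply_moves:
  increments:
    - [0,10,-2,0,0]
    - [0,20,0,0,0]
    - [0,25,0,0,0]
    - [0,20,0,0,0]
    - [0,8,0,0,0]
    - [0,3,0,0,0]
    - [0,0,0,0,0]

```text
t: 27.5
eef_pos: [645.3, 130.9, 113.9]
tcp_rot: [0.29, 1.57, 0.29]
ft_force: [0.2, 0.4, -0.4]
opening: 1.002
```

Request:
apply_moves:
  increments:
    - [1,0,0,0,0]
    - [1,0,0,0,0]
    - [1,0,0,0,0]
    - [1,0,0,0,0]
    - [1,0,0,0,0]
    - [1,0,0,0,0]
    - [1,0,0,0,0]
    - [1,0,0,0,0]
    - [1,0,0,0,0]

```text
t: 28.4
eef_pos: [645.2, 131.2, 113.6]
tcp_rot: [0.625, 1.571, 0.625]
ft_force: [0.4, -0.1, -0.2]
opening: 0.372
```

Request:
apply_moves:
  increments:
    - [1,-5,0,0,0]
    - [1,-10,0,0,0]
    - [1,-15,0,0,0]
    - [1,-15,0,0,0]
    - [1,-15,0,0,0]
    - [1,-5,0,0,0]
    - [1,0,0,0,0]

```text
t: 29.1
eef_pos: [645.5, 131.3, 180.1]
tcp_rot: [0.133, 1.569, 0.133]
ft_force: [-0.7, 0.4, -1.8]
opening: 0.368
```

Request:
apply_moves:
  increments:
    - [1,0,2,-8,0]
    - [1,0,6,-20,0]
    - [1,0,10,-27,0]
    - [1,0,10,-27,0]
    - [1,0,10,-27,0]
    - [1,0,10,-27,0]
    - [1,0,10,-27,0]
    - [1,0,9,-25,0]
    - [1,0,6,-18,0]
    - [1,0,3,-12,0]

```text
t: 30.1
eef_pos: [425.2, 207.5, 178.3]
tcp_rot: [-2.926, 1.57, -2.925]
ft_force: [0.2, 0.1, -1.8]
opening: 0.371
```

Request:
apply_moves:
  increments:
    - [1,0,0,0,0]
    - [1,0,0,0,0]
    - [1,10,0,0,0]
    - [1,20,0,0,0]
    - [1,25,0,0,0]
    - [1,20,0,0,0]
    - [1,10,0,0,0]
    - [1,0,0,0,0]

```text
t: 30.9
eef_pos: [427.0, 206.8, 92.2]
tcp_rot: [-2.843, 1.568, -2.844]
ft_force: [-0.3, -0.7, -1.2]
opening: 0.369
```

```bash
python3 -c "
from h import *
st()
a=[]
for n,(x,y) in(('top',(160,260)),('scene',(420,140))):
    c=imaging.read_camera(n);a.append(cv2.resize(c['pixels'][y:y+100,x:x+100],(400,400),interpolation=cv2.INTER_CUBIC))
cv2.imwrite('pics/13.png',np.hstack(a)[:,:,::-1])"
```

```text
t 30.9 pos [427.02 206.84  92.19] zang -0.027335815685525216 F [-0.3  -0.69 -1.18] open 0.3687687795211404 q [0.31 0.48 2.05 0.   0.61 0.31]
```

View pics/13.png

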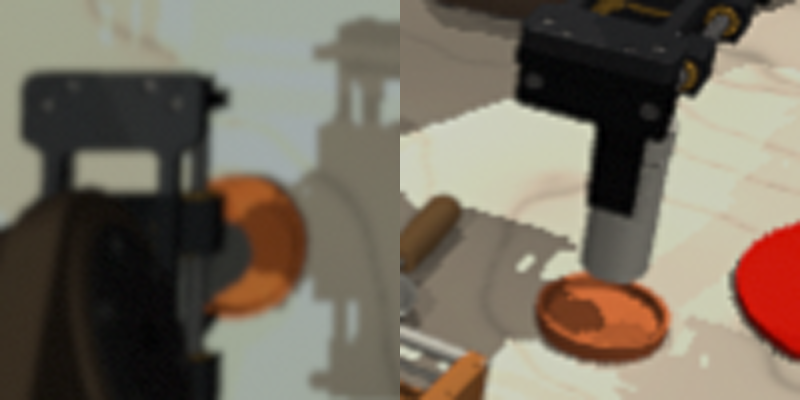

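```bash
python3 -c "
from h import *
c=imaging.read_camera('scene')
a=ray(c,474,207,38.6);b=ray(c,470.75,217.3,11);print(a,b,b-a)"
```

```text
[431.94462431 212.34095249  38.6       ] [429.90087862 209.09425178  11.        ] [ -2.04374569  -3.24670071 -27.6       ]
```

Picture: the small canister hangs about 30 mm above the small saucer, underside at (474,207) and saucer at (471,217). Nudging by (-1,-2) and lowering.

Request:
apply_moves:
  increments:
    - [1,8,-2,-1,0]
    - [1,12,0,0,0]
    - [1,8,0,0,0]
    - [1,3,0,0,0]
    - [1,1,0,0,0]
    - [1,0,0,0,0]

```text
t: 31.65
eef_pos: [426.3, 205.3, 61.7]
tcp_rot: [0.521, 1.571, 0.521]
ft_force: [-0.2, 0.1, -1.1]
opening: 0.37
```

Request:
apply_moves:
  increments:
    - [1,0.7,0,0,0]
    - [1,0,0,0,0]

```text
t: 31.85
eef_pos: [426.3, 205.3, 61.1]
tcp_rot: [0.444, 1.57, 0.444]
ft_force: [-0.1, 0.6, -1.4]
opening: 0.364
```

Request:
apply_moves:
  increments:
    - [1,0.7,0,0,0]
    - [1,0,0,0,0]

```text
t: 32.05
eef_pos: [426.2, 205.3, 60.3]
tcp_rot: [0.514, 1.571, 0.514]
ft_force: [0.5, -0.4, -1.2]
opening: 0.367
```

Request:
apply_moves:
  increments:
    - [1,0.7,0,0,0]
    - [1,0,0,0,0]

```text
t: 32.25
eef_pos: [426.1, 205.2, 59.5]
tcp_rot: [2.194, 1.571, 2.194]
ft_force: [0.4, 0.9, -1.4]
opening: 0.364
```

Request:
apply_moves:
  increments:
    - [1,0.7,0,0,0]
    - [1,0,0,0,0]

```text
t: 32.45
eef_pos: [426.1, 205.2, 58.8]
tcp_rot: [2.741, 1.571, 2.741]
ft_force: [0.8, -0.1, -1.4]
opening: 0.367
```

Request:
apply_moves:
  increments:
    - [1,0.4,0,0,0]
    - [1,0,0,0,0]

```text
t: 32.65
eef_pos: [426.2, 205.3, 58.5]
tcp_rot: [0.666, 1.571, 0.666]
ft_force: [0.1, -0.6, 0.9]
opening: 0.369
```

Request:
apply_moves:
  increments:
    - [1,0.4,0,0,0]
    - [1,0,0,0,0]
    - [0,0,0,0,0]
    - [0,0,0,0,0]
    - [0,0,0,0,0]
    - [0,0,0,0,0]
    - [0,0,0,0,0]
    - [0,0,0,0,0]
    - [0,-5,0,0,0]
    - [0,-15,0,0,0]

```text
t: 33.65
eef_pos: [425.7, 205.1, 77.7]
tcp_rot: [-2.859, 1.569, -2.859]
ft_force: [-0.0, -0.7, -0.3]
opening: 0.972
```

Request:
apply_moves:
  increments:
    - [0,-25,0,0,0]
    - [0,-30,0,0,0]
    - [0,-30,0,0,0]
    - [0,-30,10,0,0]
    - [0,-20,25,0,0]
    - [0,0,35,-5,0]
    - [0,0,40,-10,0]
    - [0,0,40,-10,0]
    - [0,0,40,-15,0]
    - [0,0,40,-15,0]

```text
t: 34.65
eef_pos: [370.3, 436.7, 213.5]
tcp_rot: [0.706, 1.571, 0.706]
ft_force: [1.8, 0.3, -0.4]
opening: 1.001
```

Request:
apply_moves:
  increments:
    - [0,0,35,-20,0]
    - [0,0,25,-20,0]
    - [0,0,10,-10,0]
    - [0,0,0,0,0]
    - [0,0,0,0,0]

```text
t: 35.15
eef_pos: [321.5, 504.5, 213.2]
tcp_rot: [-1.162, 1.57, -1.161]
ft_force: [-0.1, -1.2, -0.3]
opening: 1.001
```

```bash
python3 -c "
from h import *
st()
a=imaging.read_camera('top');b=imaging.read_camera('scene')
cv2.imwrite('pics/14.png',np.vstack([cv2.resize(a['pixels'][150:360,190:500],(443,300)),cv2.resize(b['pixels'][110:290,210:510],(443,266))])[:,:,::-1])
for n,u,v,z,k in(('jara',436,208,148,'dark'),('jarb',308,202,148,'dark')):
    q=blob(a,u,v,k);print(n,q,ray(a,q[0],q[1],z))"
```

```text
t 35.15 pos [321.5  504.48 213.16] zang 0.010048328459131348 F [-0.14 -1.19 -0.26] open 1.000883065887503 q [ 0.89  0.47  1.64 -0.    1.03  0.89]
jara (431.873171146927, 209.43067382329735, 18.765865325927734, np.float64(17.32300912658562)) [ 623.05 -174.91  148.  ]
jarb (308.87909471089455, 202.32630428742414, 17.76405970255534, np.float64(16.607162084344477)) [635.52  25.96 148.  ]
```

View pics/14.png

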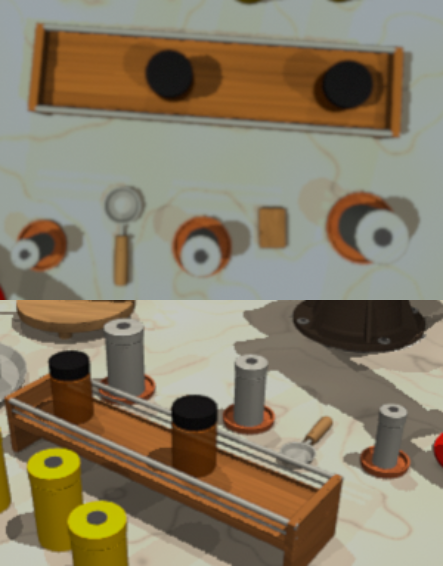

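Picture: all three canisters stand upright in their own saucers, at (40,245), (202,247) and (365,232) in the top half. Both jars stand on the board between the rails, jar_b unmoved, and the yellow cans are untouched. Handing in.

```bash
python3 -c "
from cell import env
print(env.job_done())"
```

```text
the job is handed in; nothing more can be done
None
```

The job is done and handed in at about 35 s of the 125 s allowed. I placed the medium canister in the medium saucer, then jar_a in the rack bay that freed, then the large and small canisters in their saucers.

- **Final pictures (both views):** all three canisters stand upright in their own saucers. Both jars stand on the board between the rails, with jar_b's measured position unchanged. The yellow cans look untouched, and the gripper is open and well clear.
- **Gentle placing:** each item was lowered until the force reading showed contact, then released. The largest reading after a lowering step was about 21 N, on the medium canister.
- **Disagreements:** before correction, the two cameras differed by about 5–10 mm across the table. I settled this by measuring each hanging canister against its saucer in the same view. What remained was a few millimetres, against about 12 mm of clearance in each saucer.

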